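Start the last mould screw and stop when it crosses its thread

ROBOT

A 6-joint arm with a two-finger parallel gripper is mounted at the origin on the work surface; the furniture and walls round the work are solid. World frame = base frame: x ahead of the robot, y to its left, z up, the work surface at z = 0. Lengths are in mm, angles in rad, forces in N, time in s.
With the tool pointing down it reaches from about 325 to 775 mm from the base axis. Payload 5.5 kg.
Tool frame: the origin (TCP) lies at the very end of the fingers, on their centre line; the grasp point (between the pads) lies 19 mm behind it (r.tcp_to_grasp is the distance from the TCP to the grasp point, in mm); z points along the fingers, y is the line along which they close (so a half turn about z gives the same grasp; the last joint's range is limited). The gripper opens to 85 mm and grips with 20 to 120 N. Pads are 22 mm wide; open, the fingers measure 114 mm over their backs; the gripper's body (76 mm by 85 mm) begins 54 mm behind the grasp point. The pads swing forward as they close: fully open they stand 13 mm farther back than shut.
Start: joints at [1.163, 0.091, 1.231, -0, 1.82, -0.057], TCP at [206.195, 563.472, 231.275] pointing down, gripper open.
Joint ranges: [-2.87, 2.87], [-0.86, 2.18], [0.17, 2.46], [-1.51, 4.65], [0.06, 2.69], [-2.65, 2.65]. Speed limits (rad/s): [2.57, 2.57, 3.01, 3.14, 3.14, 3.14].

INTERFACE

Orientations are given as a rotation vector (axis times angle).
In Python, from station import r gives the robot as it stands.
- The arm moves only by the tool move_arm, never from a script. Its argument "deltas" is a list of rows, each a list of 3 entries, a list of its own where there are three numbers: the shift along the world's x, y, z as a fraction of full scale, then the turn, a rotation vector about the world's x, y, z as a fraction of full scale, then the gripper command: -1 is shut, 1 is fully open, values between are in proportion. A call has 1 to 20 rows; each row is the pose to reach, as a shift and turn from the pose commanded when the call began; what a row does not reach only later rows make up. Full scale, the value 1, is 0.2 m for a shift and 2 rad for a turn. A row lasts 1/10 s, in which the tool goes at most 50 mm and 8.59 degrees, less where a joint would pass 70% of its speed; a pose out of reach is approached as far as the arm can. A call with a number of a shift or a turn outside -1 to 1 is refused whole. A call with a gripper value outside its range is refused whole. The fingers move at their own pace and stop on an object; "force" is the grip in N (left out, the last holds). Time passes only in rows, so rows that repeat a pose let the fingers close. It gives the time, the measured TCP pose, the force, the opening and the grip force at its end, in the units of the state.
- r.get_obs(): the state, without advancing time (a new reading comes with each control period).
- r.capture(name): name is "scene" or "top"; returns (picture, depth): 400x640x3 uint8, red, green, blue; 400x640 float32, mm along the optical axis (not along the pixel's ray), 0 where there is no reading.
- r.camera_info(name): a dict with "vertical_fov" (degrees; the focal length in pixels is half the picture's height over the tangent of half this angle, whatever the lens; pixels are square), "cx", "cy" (the principal point, pixels), "T" (4x4, takes a point from camera to world coordinates). Camera axes: x right, y up, looking along -z (the intrinsics and any distortion apply to the point x, -y, -z); pixel columns grow to the right and rows downward; lengths in mm; the calibration is good to about 2 mm. A picture is of the moment at which its call begins. camera_info takes no time and is no camera call.
- r.finish_job(): hands the job in; it is judged then, once.
Trained networks look in the newest picture that a camera, given by its name, has taken for a name from the list of things; names that differ only in an ending like _2 or _b are one class to them, and where a whole thing is asked for, a point or a joint stands for the part that bears it (a point fixed in the world has none). Each returns a list of dicts, best first, with "confidence" (0 to 1); they miss things now and then, are a little off and sometimes report something else, mostly with a low value. They report only what shows in the picture. A call takes as long as a camera call.
- r.recognise(target, camera): "at" ([x, y, z] in mm, in world coordinates, good to about 4 mm: the middle of the surface that is visible of it).
- r.cut_out(target, camera): "pixels" (400x640 bool, what is visible of it).
The state is a dict: "time": time; "joints": joint angles; "joint_velocities": joint speeds; "effort": joint torques, N m; "position": TCP position; "orientation": TCP orientation; "force": force on the tool from outside, world axes, zero at the start; "wrist_torque": the same for the moment, N m; "width": finger opening in mm; "gripper_force": force on a finger pad.
Only numpy, scipy, OpenCV 4.12 (cv2) and the standard library are available. Lean on these libraries where they do the work, as an engineer would, in place of code of your own. Each camera call takes 0.05 s, during which the arm holds its last target. There are 200 camera calls.

TASK

Two of the three brass wing screws on the aluminium mould are already home; the third stands proud. Take the proud one by its wing and start it gently clockwise (seen from above); its thread is crossed, so it will bind early: stop as soon as you feel it begin to resist, without forcing it, then turn it back to the angle at which you found it and let go.

Things in the scene. Friction and masses are not known exactly. Their poses are not given: they have to be found in the camera images.
- screw_wing (a point): Centre of the proud screw's wing, on the screw's vertical axis, 84 mm above the bench (39 mm above the mould). The wing: an upright brass bar with dark inlays, 44 mm long (point's x axis), 12 mm thick (y), 22 mm high (z), on a 21 mm collar and a bare threaded shank. Grip it from above across the 12 mm and turn about the vertical axis; it does not rise or sink.
- wing_tip (a point): Middle of one narrow end of that wing, 22 mm from the screw's axis along the wing's length.
- screw (a joint): Free turning of the proud screw in its thread, rad, growing clockwise seen from above; starts at 0 to 0.5. It turns freely (0.03 N m of friction) until the crossed thread binds; where is not known beforehand, but 0.4 to 1 rad clockwise of the start. Once bound this value stops growing and joint thread grows instead. Anticlockwise it has at least 0.5 rad of free room.
- mould: Aluminium two-part mould fixed to the bench, 100 mm (x) by 190 mm (y), 45 mm high, origin at the centre of its underside. On top stand three brass wing screws with equal wings, 93 to 150 mm apart: two home ones that cannot turn (wing tops 77 mm above the bench) and the proud one, 18 mm higher with its thread showing; which place it has varies.
- thread (a joint): Wind-up of the crossed thread, rad: how far the screw has been turned on, clockwise, since it bound. 0 to 0.02 while the screw turns freely; from the binding point the resistance grows by 2 N m per rad of it and springs back when eased. 0.05 to 0.2 (0.1 to 0.4 N m) is a clear sign of binding; 0.3 (0.6 N m) is forcing.

How it is judged:
By the outcome, as a careful person would: the job done as asked, in the order asked, and still so for the second after the job is handed in, with the robot touching nothing.
It also fails if it takes over 40 s, if anything falls off the work surface, if the arm or the gripper's body presses on something with over 40 N, if the wrist force passes 120 N, or if a joint passes its speed limit or range.

## Working session

There is one attempt and no reset: what is moved stays moved. The work goes in short steps, Python scripts to look and compute and a tool call to move; the robot and the scene stay as the last step left them, time stands still between calls to the robot, and variables do not carry over. Pictures are saved under pics/ and viewed, at most 10 in all, crops included, and the job is handed in when it is done.

Besides the shell and the picture viewer there is one more tool, called after "Emit:" by a JSON object that holds its "op" and its "data". move_arm: Moves the arm, as the interface text tells. Its arguments: {"type":"object","properties":{"deltas":{"type":"array"},"force":{"type":"number"}},"required":["deltas"]}

```bash
mkdir -p pics
cat > h.py <<'E'
import numpy as np,cv2
from station import r
def cloud(cam,d):
    i=r.camera_info(cam);f=200/np.tan(np.radians(i["vertical_fov"])/2)
    v,u=np.mgrid[0:400,0:640]
    p=np.stack([(u-i["cx"])/f*d,-(v-i["cy"])/f*d,-d,np.ones_like(d)],-1)
    return (p@np.array(i["T"]).T)[...,:3]
E
python3 - <<'E'
from h import *
print({k:v for k,v in r.camera_info("top").items()})
for c in("top","scene"):
    im,d=r.capture(c);cv2.imwrite(f"pics/{c}1.png",im[...,::-1]);np.savez(f"{c}1.npz",im=im,d=d)
    for t in("screw_wing","wing_tip","mould"):
        print(c,t,[(np.round(x["at"]),round(x["confidence"],2)) for x in r.recognise(t,c)][:4])
o=r.get_obs();print(o["time"],o["orientation"],o["position"])
E
```

```text
{'vertical_fov': 44.596269506970955, 'cx': 317.4075973114203, 'cy': 201.850508770654, 'T': array([[-1.29856011e-02,  9.87756737e-01, -1.55460612e-01,
         3.24860451e+02],
       [-9.99758468e-01, -1.55825788e-02, -1.54980256e-02,
        -4.46912832e+01],
       [-1.77307564e-02,  1.55221812e-01,  9.87720512e-01,
         9.28372457e+02],
       [ 0.00000000e+00,  0.00000000e+00,  0.00000000e+00,
         1.00000000e+00]])}
top screw_wing [(array([412., -46.,  95.]), 0.73)]
top wing_tip [(array([414., -46.,  95.]), 0.74)]
top mould [(array([ 461., -104.,   44.]), 0.62)]
scene screw_wing [(array([405., -51.,  85.]), 0.53)]
scene wing_tip [(array([408., -51.,  79.]), 0.51)]
scene mould [(array([ 445., -118.,   41.]), 0.83), (array([411., -59.,  76.]), 0.45), (array([407., -53.,  80.]), 0.31)]
0.4 [-5.48221654e-01 -3.09334736e+00  4.03107956e-04] [206.19006781 563.43628428 231.11470924]
```

View pics/top1.png

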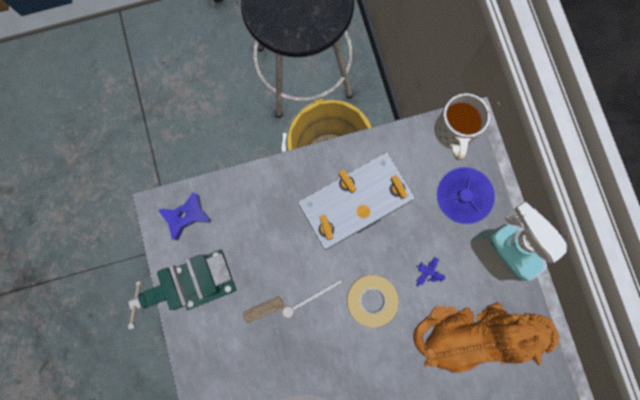

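View pics/scene1.png

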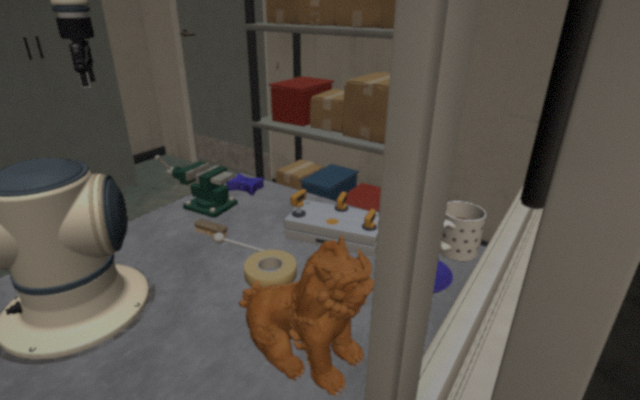

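The top view shows the mould near (356,200), with wings at (326,227), (347,181) and (398,186). The networks pick the one at (326,227) as proud. I'll check heights and angles.

Run:
```python
from h import *
z=np.load("top1.npz");P=cloud("top",z["d"].astype(float));im=z["im"]
for (u,v) in((326,227),(347,181),(398,186)):
    w=P[v-18:v+18,u-18:u+18].reshape(-1,3); zz=w[:,2]
    q=w[(zz>66)&(zz<110)]
    top=np.percentile(q[:,2],80);q=w[(zz>top-6)&(zz<top+6)]
    s=np.linalg.svd(q[:,:2]-q[:,:2].mean(0))[2][0]
    c,sz,a=cv2.minAreaRect(q[:,:2].astype(np.float32))
    print((u,v),top,len(q),q.mean(0),"dir",np.degrees(np.arctan2(s[1],s[0])),c,sz,a)
cut=r.cut_out("screw_wing","top")
if cut:
    m=cut[0]["pixels"];q=P[m];q=q[q[:,2]>85];print(m.sum(),len(q),q.mean(0),cv2.minAreaRect(q[:,:2].astype(np.float32)))
cv2.imwrite("pics/c1.png",cv2.resize(im[140:260,290:420,::-1],None,fx=5,fy=5,interpolation=cv2.INTER_CUBIC)[:600])
```

```text
(326, 227) 95.60787417040119 174 [413.29726615 -45.66169512  94.34305212] dir -162.2496096484733 (413.6241760253906, -45.620460510253906) (42.73440933227539, 12.432699203491211) 18.667999267578125
(347, 181) 77.46457375213079 162 [497.65374302 -84.49013646  76.11835985] dir -148.29658930872736 (498.04425048828125, -84.4020004272461) (43.892513275146484, 12.304902076721191) 32.134498596191406
(398, 186) 77.60769395945135 169 [ 485.31456266 -176.52059051   76.29906067] dir -153.673498082424 (486.1854553222656, -176.7920684814453) (43.84358215332031, 12.535762786865234) 25.588581085205078
221 177 [413.44826463 -45.70589415  94.21587661] ((414.08306884765625, -45.60847854614258), (43.608638763427734, 12.687346458435059), 17.087385177612305)
```

View pics/c1.png

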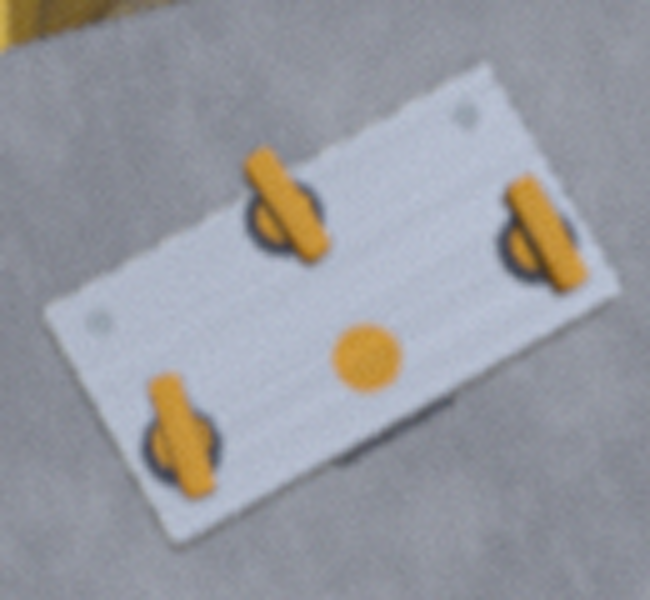

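Emit:
{"op": "move_arm", "data": {"deltas": [[[0.345,-1,0],[0,0,0.3315],1],[[0.345,-1,0],[0,0,0.3315],1],[[0.345,-1,0],[0,0,0.3315],1],[[0.345,-1,0],[0,0,0.3315],1],[[0.345,-1,0],[0,0,0.3315],1],[[0.345,-1,0],[0,0,0.3315],1]], "force": 30}}

```text
time: 1.05
position: [276.1, 361.8, 232.1]
orientation: [-0.485, 3.102, 0.001]
force: [0.2, 0.7, 2.0]
width: 85.6
gripper_force: 0.0
```

Run:
```python
from h import *
z=np.load("top1.npz");P=cloud("top",z["d"].astype(float))
c=np.array([413.5,-45.7]);a=np.radians(17.9);e=np.array([[np.cos(a),np.sin(a)],[-np.sin(a),np.cos(a)]])
w=P[205:250,300:352].reshape(-1,3);l=(w[:,:2]-c)@e.T
for k in range(-32,33,4):
    m=(abs(l[:,0])<6)&(abs(l[:,1]-k)<2)
    print(k,np.round(np.sort(w[m,2])))
```

```text
-32 [40. 43. 44. 44. 45. 45. 45. 45. 46. 46. 46. 48. 48.]
-28 [44. 44. 44. 45. 45. 45. 45. 45. 46. 46. 46. 47. 47. 48. 48.]
-24 [42. 43. 44. 44. 45. 45. 46. 46. 46. 46. 46. 47. 47.]
-20 [42. 42. 42. 43. 44. 44. 45. 45. 45. 46. 46. 46. 46. 46. 47. 50.]
-16 [42. 44. 44. 44. 45. 45. 45. 45. 45. 45. 46. 48. 49. 50.]
-12 [46. 47. 47. 48. 49. 49. 49. 49. 50. 50. 50. 51. 70.]
-8 [51. 71. 72. 72. 72. 72. 73. 75. 75. 89. 89.]
-4 [91. 93. 93. 93. 94. 95. 95. 96. 96. 96. 96. 97. 97. 99.]
0 [92. 93. 93. 94. 94. 95. 95. 95. 95. 95. 95. 96. 96. 96. 96. 96. 96. 96.]
4 [49. 92. 92. 93. 93. 93. 93. 94. 94. 94. 95. 95. 95. 95. 96. 96.]
8 [47. 48. 49. 49. 50. 70. 71. 71. 72. 73. 73. 74. 74. 75. 75. 75. 75. 76.
 91. 93.]
12 [46. 48. 48. 48. 48. 48. 48. 48. 48. 50. 50. 50. 50. 51. 51. 52.]
16 [40. 42. 42. 43. 43. 43. 44. 44. 44. 45. 46. 47. 47. 47.]
20 [-3. -2. -0. -0.  0.  1.  3.  8. 16. 32. 39. 42. 43. 44. 45. 45. 46. 46.
 47.]
24 [-2. -1. -1. -1. -0.  0.  1.  2.  2.  2.  3.  3.]
28 [-4. -3. -2. -2. -1.  1.  1.  1.  1.  1.  2.  2.  2.  3.  3.]
32 [-3. -2. -2. -1. -1. -1. -0.  1.  1.  2.  3.  3.]
```

Emit:
{"op": "move_arm", "data": {"deltas": [[[0.345,-1,0],[0,0,0],1],[[0.345,-1,0],[0,0,0],1],[[0.345,-1,0],[0,0,0],1],[[0.345,-1,0],[0,0,0],1],[[0.345,-1,0],[0,0,0],1]]}}

```text
time: 1.55
position: [345.4, 160.6, 231.5]
orientation: [-0.478, 3.104, -0.002]
force: [0.9, 0.5, -0.0]
width: 85.4
gripper_force: 0.0
```

Emit:
{"op": "move_arm", "data": {"deltas": [[[0.345,-1,0],[0,0,0],1],[[0.345,-1,0],[0,0,0],1],[[0.345,-1,0],[0,0,0],1],[[0.345,-1,0],[0,0,0],1],[[0.345,-1,0],[0,0,0],1]]}}

```text
time: 2.05
position: [414.2, -39.9, 230.7]
orientation: [0.478, -3.104, 0.001]
force: [-0.0, 0.2, -1.0]
width: 85.5
gripper_force: 0.0
```

Emit:
{"op": "move_arm", "data": {"deltas": [[[0.002,-0.045,-0.5],[0,0,0],1],[[0.002,-0.045,-0.5],[0,0,0],1],[[0.002,-0.045,-0.5],[0,0,0],1],[[0.002,-0.045,-0.5],[0,0,0],1],[[0.002,-0.045,-0.5],[0,0,0],1],[[0.002,-0.045,-0.5],[0,0,0],1]]}}

```text
time: 2.65
position: [415.7, -45.3, 135.6]
orientation: [-0.489, 3.097, -0.003]
force: [-0.5, 0.4, 0.0]
width: 85.5
gripper_force: 0.0
```

Run:
```python
from h import *
im,d=r.capture("top");cv2.imwrite("pics/c2.png",cv2.resize(im[150:270,280:400,::-1],None,fx=5,fy=5))
im,d=r.capture("scene");cv2.imwrite("pics/s2.png",cv2.resize(im[120:260,240:400,::-1],None,fx=4,fy=4))
o=r.get_obs();print(o)
```

```text
{'time': 2.75, 'joints': array([-1.90599735e-01, -4.20008009e-01,  1.85861344e+00,  7.62230186e-05,
        1.69807277e+00, -2.07407312e+00]), 'joint_velocities': array([-0.00441496,  0.00340919,  0.02260465, -0.00176129, -0.00402949,
       -0.00038481]), 'effort': array([ 5.66957449e-02, -2.38315684e+01, -4.20017123e+01,  5.19576541e-03,
       -1.74223655e-02,  7.06723004e-03]), 'position': array([415.04962053, -45.42712915, 134.27902838]), 'orientation': array([-4.88445164e-01,  3.09868373e+00, -2.50946005e-03]), 'force': array([ 0.62047429, -0.36043058, -0.26793815]), 'wrist_torque': array([ 0.03523166,  0.04473727, -0.0142926 ]), 'gripper_force': 0.0, 'width': 85.36556534604577}
```

View pics/s2.png

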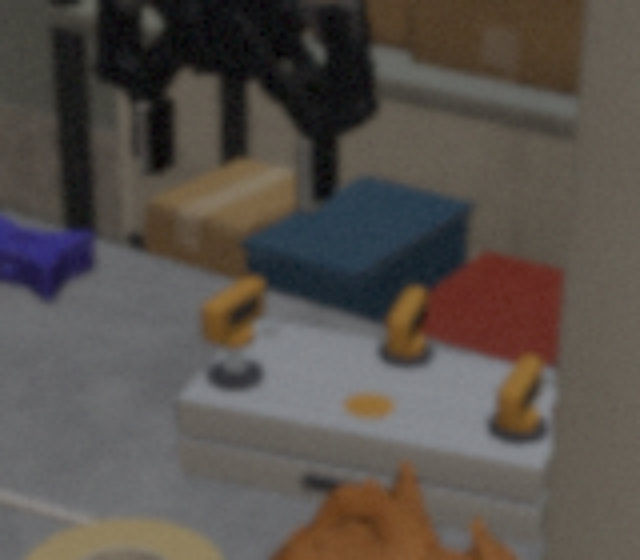

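The scene view shows the proud screw (crop 235,310) under the open gripper, which straddles it. Next is the descent, with the tips staying above the collar top at 73 mm.

Emit:
{"op": "move_arm", "data": {"deltas": [[[0,0,-0.1],[0,0,0],1],[[0,0,-0.2],[0,0,0],1],[[0,0,-0.27],[0,0,0],1],[[0,0,-0.27],[0,0,0],1],[[0,0,-0.27],[0,0,0],1],[[0,0,-0.27],[0,0,0],1]]}}

```text
time: 3.35
position: [414.3, -45.7, 78.7]
orientation: [-0.488, 3.101, -0.001]
force: [0.2, 0.1, -0.1]
width: 85.3
gripper_force: 0.0
```

Run:
```python
from h import *
for i in range(4):
    im,d=r.capture("scene");o=r.get_obs();print(o["position"],o["force"],o["wrist_torque"])
```

```text
[414.31332992 -45.66424958  78.65566804] [0.29766208 0.48844607 0.76181012] [-0.01213201  0.01854412  0.03878559]
[414.21243603 -45.64303033  78.45601574] [ 0.37571805 -0.04732693  0.06223129] [ 0.0061875  -0.02667261 -0.03120651]
[414.1146009  -45.62986242  78.28496086] [ 0.45827258  0.42154325 -0.61189456] [-0.06321886  0.03346456 -0.08577142]
[413.9840275  -45.60891111  78.05244242] [-0.34794056 -0.38083337 -0.3588982 ] [ 0.01599788 -0.01647833 -0.02448251]
```

Emit:
{"op": "move_arm", "data": {"deltas": [[[0,0,0],[0,0,0],-0.5],[[0,0,0],[0,0,0],-0.6],[[0,0,0],[0,0,0],-0.7],[[0,0,0],[0,0,0],-0.8],[[0,0,0],[0,0,0],-0.9],[[0,0,0],[0,0,0],-1],[[0,0,0],[0,0,0],-1],[[0,0,0],[0,0,0],-1],[[0,0,0],[0,0,0],-1]], "force": 30}}

```text
time: 4.45
position: [414.0, -46.6, 77.5]
orientation: [-0.487, 3.103, -0.004]
force: [1.1, -5.3, -0.5]
width: 11.1
gripper_force: 32.8
```

```bash
cat > m.py <<'E'
from h import *
F=[]
for i in range(6):
    r.capture("scene");o=r.get_obs();F.append(np.r_[o["force"],o["wrist_torque"],o["effort"][5]])
F=np.array(F);rv=o["orientation"];
yaw=np.degrees(2*np.arctan2(rv[1],rv[0]))-90
print("t",o["time"],"pos",np.round(o["position"],2),"F",F.mean(0)[:3].round(2),"M",F.mean(0)[3:6].round(3),"j6",F.mean(0)[6].round(3),"yaw",round((yaw+180)%360-180,2),"w",round(o["width"],1),o["gripper_force"])
E
python3 m.py
```

```text
t 4.75 pos [413.93 -46.58  77.51] F [ 1.35 -4.99 -0.47] M [-0.789 -0.241  0.015] j6 0.006 yaw 107.85 w 11.5 32.79339909553528
```

Emit:
{"op": "move_arm", "data": {"deltas": [[[0.002,-0.006,0],[0,0,-0.03],-1],[[0.002,-0.006,0],[0,0,-0.06],-1],[[0.002,-0.006,0],[0,0,-0.09],-1],[[0.002,-0.006,0],[0,0,-0.12],-1],[[0.002,-0.006,0],[0,0,-0.15],-1],[[0.002,-0.006,0],[0,0,-0.15],-1]]}}

```text
time: 5.35
position: [414.2, -47.1, 77.5]
orientation: [-0.018, 3.141, -0.001]
force: [-0.2, -3.7, 1.4]
width: 10.8
gripper_force: 32.9
```

```bash
python3 m.py
```

```text
t 5.65 pos [414.16 -47.07  77.52] F [ 0.46 -3.54  1.37] M [-0.543 -0.084  0.03 ] j6 0.074 yaw 90.72 w 11.4 33.0399227142334
```

Emit:
{"op": "move_arm", "data": {"deltas": [[[0,0,0],[0,0,-0.02],-1],[[0,0,0],[0,0,-0.03],-1],[[0,0,0],[0,0,-0.03],-1]]}}

```text
time: 5.95
position: [414.2, -47.1, 77.5]
orientation: [0.076, 3.14, -0.001]
force: [0.2, -5.0, 2.1]
width: 10.9
gripper_force: 33.1
```

```bash
python3 m.py
```

```text
t 6.25 pos [414.18 -47.13  77.54] F [ 0.44 -5.51  2.04] M [-0.824 -0.102  0.033] j6 0.047 yaw 87.28 w 11.8 33.08141469955444
```

Emit:
{"op": "move_arm", "data": {"deltas": [[[0,-0.003,0],[0,0,-0.015],-1],[[0,-0.005,0],[0,0,-0.03],-1],[[0,-0.005,0],[0,0,-0.03],-1]]}}

```text
time: 6.55
position: [414.2, -47.4, 77.5]
orientation: [0.171, 3.137, 0.001]
force: [0.3, -1.9, 2.8]
width: 11.3
gripper_force: 33.2
```

```bash
python3 m.py
```

```text
t 6.85 pos [414.17 -47.43  77.48] F [ 0.87 -0.54  3.33] M [ 0.001 -0.162  0.02 ] j6 0.055 yaw 83.85 w 11.2 33.314089179039
```

Emit:
{"op": "move_arm", "data": {"deltas": [[[0,0,0],[0,0,-0.015],-1],[[0,0,0],[0,0,-0.03],-1],[[0,0,0],[0,0,-0.03],-1]]}}

```text
time: 7.15
position: [414.1, -47.5, 77.5]
orientation: [0.264, 3.13, 0.001]
force: [1.5, 0.0, 4.5]
width: 11.2
gripper_force: 33.4
```

```bash
python3 m.py
```

```text
t 7.45 pos [414.15 -47.54  77.46] F [1.3  1.14 4.78] M [ 0.282 -0.257  0.025] j6 0.05 yaw 80.41 w 11.3 33.46418738365173
```

Emit:
{"op": "move_arm", "data": {"deltas": [[[0,0,0],[0,0,-0.015],-1],[[0,0,0],[0,0,-0.03],-1],[[0,0,0],[0,0,-0.03],-1]]}}

```text
time: 7.75
position: [414.2, -47.6, 77.5]
orientation: [0.358, 3.121, 0.0]
force: [0.7, 1.0, 4.0]
width: 11.2
gripper_force: 33.5
```

```bash
python3 m.py
```

```text
t 8.05 pos [414.16 -47.64  77.47] F [1.62 0.7  4.95] M [ 0.284 -0.257  0.035] j6 0.042 yaw 76.96 w 11.3 33.46255838871002
```

Emit:
{"op": "move_arm", "data": {"deltas": [[[0,0,0],[0,0,-0.015],-1],[[0,0,0],[0,0,-0.03],-1],[[0,0,0],[0,0,-0.03],-1]]}}

```text
time: 8.35
position: [414.1, -47.7, 77.5]
orientation: [0.452, 3.109, 0.0]
force: [1.7, -0.4, 5.8]
width: 11.3
gripper_force: 33.5
```

```bash
python3 m.py
```

```text
t 8.65 pos [414.15 -47.72  77.47] F [1.47 0.7  4.97] M [ 0.215 -0.287  0.029] j6 0.042 yaw 73.52 w 11.6 33.46369206905365
```

Turned 0.60 rad and still free.

Emit:
{"op": "move_arm", "data": {"deltas": [[[0,0,0],[0,0,-0.015],-1],[[0,0,0],[0,0,-0.03],-1],[[0,0,0],[0,0,-0.03],-1]]}}

```text
time: 8.95
position: [414.1, -47.8, 77.5]
orientation: [0.545, 3.094, -0.0]
force: [1.9, 0.6, 4.5]
width: 11.3
gripper_force: 33.5
```

```bash
python3 m.py
```

```text
t 9.25 pos [414.13 -47.79  77.46] F [1.3  0.33 5.1 ] M [ 0.168 -0.29   0.053] j6 0.069 yaw 70.08 w 10.8 33.45902860164642
```

Emit:
{"op": "move_arm", "data": {"deltas": [[[0,0,0],[0,0,-0.015],-1],[[0,0,0],[0,0,-0.03],-1],[[0,0,0],[0,0,-0.03],-1]]}}

```text
time: 9.55
position: [414.1, -47.9, 77.5]
orientation: [0.637, 3.076, -0.0]
force: [1.7, -0.0, 5.6]
width: 11.2
gripper_force: 33.5
```

```bash
python3 m.py
```

```text
t 9.85 pos [414.1  -47.87  77.44] F [ 1.19 -0.13  5.1 ] M [ 0.099 -0.265  0.141] j6 0.179 yaw 66.64 w 11.0 33.49299609661102
```

The torque has risen from 0.03 to 0.14 N m, so binding has begun. One very small confirming step.

Emit:
{"op": "move_arm", "data": {"deltas": [[[0,0,0],[0,0,-0.01],-1],[[0,0,0],[0,0,-0.02],-1],[[0,0,0],[0,0,-0.02],-1]]}}

```text
time: 10.15
position: [414.1, -47.9, 77.4]
orientation: [0.698, 3.063, -0.001]
force: [1.3, 0.3, 4.8]
width: 10.9
gripper_force: 33.5
```

```bash
python3 m.py
```

```text
t 10.45 pos [414.12 -47.92  77.46] F [ 0.75 -0.42  5.1 ] M [ 0.062 -0.273  0.238] j6 0.247 yaw 64.36 w 11.3 33.53459715843201
```

Binding is confirmed: about 0.21 N m above friction-free, so wind-up is around 0.1 rad. Turning back the full 0.76 rad.

Emit:
{"op": "move_arm", "data": {"deltas": [[[0,0,0],[0,0,0.03],-1],[[0,0,0],[0,0,0.06],-1],[[0,0,0],[0,0,0.09],-1],[[0,0,0],[0,0,0.12],-1],[[0,0,0],[0,0,0.15],-1],[[0,0,0],[0,0,0.18],-1],[[0,0,0],[0,0,0.21],-1],[[0,0,0],[0,0,0.24],-1],[[0,0,0],[0,0,0.27],-1],[[0,0,0],[0,0,0.3],-1],[[0,0,0],[0,0,0.33],-1],[[0,0,0],[0,0,0.36],-1],[[0,0,0],[0,0,0.38],-1],[[0,0,0],[0,0,0.38],-1],[[0,0,0],[0,0,0.38],-1],[[0,0,0],[0,0,0.38],-1]]}}

```text
time: 12.05
position: [414.0, -46.9, 77.4]
orientation: [-0.489, 3.103, 0.003]
force: [0.1, 4.1, 5.8]
width: 11.2
gripper_force: 33.6
```

```bash
python3 m.py
```

```text
t 12.35 pos [413.98 -46.94  77.46] F [0.8  3.23 5.77] M [ 0.772 -0.093 -0.007] j6 -0.027 yaw 107.91 w 10.9 33.56173753738403
```

Emit:
{"op": "move_arm", "data": {"deltas": [[[0,0.003,0],[0,0,0],-1],[[0,0.003,0],[0,0,0],-1],[[0,0.003,0],[0,0,0],0],[[0,0.003,0],[0,0,0],0.5],[[0,0.003,0],[0,0,0],1],[[0,0.003,0],[0,0,0],1],[[0,0.003,0],[0,0,0],1],[[0,0.003,0],[0,0,0],1],[[0,0.003,0],[0,0,0],1],[[0,0.003,0.1],[0,0,0],1],[[0,0.003,0.3],[0,0,0],1],[[0,0.003,0.5],[0,0,0],1],[[0,0.003,0.8],[0,0,0],1],[[0,0.003,0.8],[0,0,0],1],[[0,0.003,0.8],[0,0,0],1]]}}

```text
time: 13.85
position: [414.9, -47.3, 239.9]
orientation: [-0.488, 3.099, -0.003]
force: [-0.1, 0.1, -1.0]
width: 85.5
gripper_force: 0.0
```

Emit:
{"op": "move_arm", "data": {"deltas": [[[0,1,0],[0,0,0],1],[[0,1,0],[0,0,0],1],[[0,1,0],[0,0,0],1],[[0,1,0],[0,0,0],1],[[0,1,0],[0,0,0],1],[[0,1,0],[0,0,0],1]]}}

```text
time: 14.45
position: [413.1, 153.7, 234.9]
orientation: [0.493, -3.099, 0.001]
force: [-0.1, -0.1, -0.3]
width: 85.4
gripper_force: 0.0
```

```bash
python3 - <<'E'
from h import *
z=np.load("top1.npz");ims=[("before",z["im"],z["d"])]
for k in range(3):
    im,d=r.capture("top");ims.append(("after",im,d))
for n,im,d in ims:
    P=cloud("top",d.astype(float));w=P[209:245,308:344].reshape(-1,3);zz=w[:,2];q=w[(zz>88)&(zz<103)]
    s=np.linalg.svd(q[:,:2]-q[:,:2].mean(0))[2][0]
    hsv=cv2.cvtColor(im,cv2.COLOR_RGB2HSV)[209:245,308:344].reshape(-1,3)
    print(n,len(q),q.mean(0),np.degrees(np.arctan2(s[1],s[0]))%180)
E
python3 m.py
```

```text
before 180 [413.40451987 -45.72552909  94.16862129] 17.351327179219652
after 180 [413.41915258 -45.78249532  94.48391705] 17.220697855278473
after 180 [413.51264884 -45.76490389  94.14113893] 17.390799073445464
after 179 [413.53564429 -45.7078729   94.27473041] 17.35610960716363
t 14.9 pos [414.19 152.11 237.38] F [-0.12  0.02 -0.  ] M [ 0.019 -0.002  0.017] j6 -0.004 yaw 107.79 w 85.5 0.0
```

The wing is back at its original angle to within about 0.1°.

```bash
python3 -c "from station import r;print(r.finish_job())"
```

```text
the job is handed in; nothing more can be done
None
```

The proud screw was turned clockwise about 0.76 rad until it bound (0.24 N m at the wrist, well short of forcing), turned back to within about 0.1° of where I found it, released with the arm moved clear, and the job is handed in.

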